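# Spin the inspection turntable and hold the stone before the loupe

### The job

Flick the inspection turntable so that it spins counter-clockwise as seen from above, and take your finger off within the first quarter turn so that it runs on untouched past at least one full turn. While it is still turning, brake it with a fingertip on the disc so that it comes to its first rest with the stone in its claw holder in front of the loupe's lens (no farther aside than the lens rim), and finish with that fingertip still resting on the disc, holding it still there. Never let it stop or turn back elsewhere, do not touch the stone or its holder, and leave the loupe and everything else where it stands; nothing is picked up.

Things in the scene. Friction and masses are not known exactly. Their poses are not given: they have to be found in the camera images.
- disc (a joint): angle the turntable's disc has turned since the start (rad), 0 at the start, growing counter-clockwise seen from above, without limit. The disc (about 0.45 kg) runs freely: its speed halves in 5 to 8 s, and from 1 rad/s it coasts about one more turn before dry friction stops it, no spring or detents. A fingertip pressed on its flat top with 2 N or more stops it almost at once; let go again, it can creep on slowly. Its base is fixed
- disc_centre (a point): centre of the disc's flat top, on the upright turning axis, 36 mm above the table. Grey disc, 200 mm in diameter, 10 mm thick (underside 26 mm above the table). In its middle a flat hub cap, 28 mm in diameter, 4 mm high. But for the hub, three finger studs and the stone holder the top is bare
- stud_top (a point): middle of the top, 53 mm above the table, of the finger stud opposite the stone holder. There are three alike, for pushing: plain upright steel pins fixed in the disc, 10 mm in diameter, 17 mm high, 78 mm from the axis, at 90, 180 (this one) and 270 degrees round from the stone holder; they turn with the disc
- stone (a point): middle of the clear cut stone (15 mm wide) in its four-claw holder, which is fixed on the disc and turns with it; 80 mm from the axis, 58 mm above the table. The holder stands on a round white porcelain foot, 34 mm in diameter and 6 mm high; its top with the stone is 64 mm above the table. Stone, claws and foot must not be touched
- before_lens (a point): the place, fixed to the loupe, where the stone shall rest: 80 mm from the turning axis on the line from the axis to the lens centre, 58 mm above the table (30 mm before the lens)
- lens_centre (a point): centre of the loupe's upright round lens, 58 mm above the table and 110 mm from the turning axis, just outside the disc's edge; the lens faces the axis. Its brass rim is 42 mm in diameter (top 79 mm above the table)
- loupe: the loupe on its stand, loose, 0.35 kg: origin on the turning axis of the disc at table height, x level from the axis towards the lens. Its steel foot, 60 by 66 by 14 mm, lies 120 to 180 mm from the axis behind the lens. Must not be shifted or lifted
- stone_jar: small glass jar with a steel lid, 40 mm in diameter, 45 mm high, loose, standing near the disc; origin under its centre; leave alone
- gem_scoop: small steel gem scoop lying near the disc, about 100 by 36 mm, 11 mm high, loose; origin at its middle on the table; leave alone
- sorting_tray: tortoiseshell open tray 130 by 100 by 18 mm, loose; origin under its centre; leave alone
- ring_box: fabric-covered ring box 55 by 55 by 42 mm, loose; origin under its centre; leave alone
- check_weight: steel check weight with a grip knob, 30 mm in diameter, 42 mm high, loose; origin under its centre; leave alone
Not all that is in view belongs to the job. Of the things that look like the part that bears disc, the largest one is meant.

How it is judged:
On the way, in this order (a step that is already met when the one before it is completed fails the run):
1. flicked: the disc spins counter-clockwise with nothing touching it (velocity of joint disc above 0.6 rad/s and contact force between each of the fingers, the arm and disc below 0.05 N), for 0.2 s.
2. it has run past one full turn, still turning untouched (value of joint disc above 6.283 rad and velocity of joint disc above 0.05 rad/s and contact force between each of the fingers, the arm and disc below 0.05 N), for 0.02 s.
3. the fingertip on the disc has stopped it with the stone before the lens (contact force between the fingers and disc above 0.2 N and velocity of joint disc below 0.05 rad/s and horizontal distance between stone and before_lens below 0.021 m), for 0.05 s.
At the end, for the whole second after the job is handed in: a fingertip still rests on the disc (over 0.3 N); the disc has turned at least one full turn and is at rest (under 0.05 rad/s) with the stone within 21 mm, seen from above, of its place before the lens; the loupe stands where it stood within 6 mm (contact force between the fingers and disc above 0.3 N and horizontal distance between stone and before_lens below 0.021 m and velocity of joint disc between -0.05 and 0.05 rad/s and value of joint disc above 6.283 rad and distance of lens_centre from where it was at the start of the episode below 0.006 m); the arm keeps its last pose, push and grip.
It fails at once if touched during the free run (between a quarter turn and one full turn) (value of joint disc between 1.6 and 6.25 rad and contact force between any of the fingers, the arm and disc above 0.05 N).
It fails at once if once spun, the disc stopped or turned back away from the lens (value of joint disc above 1.6 rad and velocity of joint disc below 0.01 rad/s and horizontal distance between stone and before_lens above 0.023 m).
It fails at once if the stone or its holder was touched (contact force between any of the fingers, the arm and disc_c5 above 0.1 N or contact force between any of the fingers, the arm and disc_c6 above 0.1 N).
It fails at once if the loupe or a bystander was shifted or lifted (distance of lens_centre from where it was at the start of the episode above 0.006 m or distance of any of stone_jar, gem_scoop, sorting_tray, ring_box, check_weight from where it was at the start of the episode above 0.015 m).
It also fails if it takes over 58 s, if anything falls off the work surface, if the arm or the gripper's body presses on something with over 40 N, if the wrist force passes 120 N, or if a joint passes its speed limit or range.

### The arm

A 6-joint arm with a two-finger parallel gripper is mounted at the origin on the work surface. World frame = base frame: x ahead of the robot, y to its left, z up, the work surface at z = 0. Lengths are in m, angles in rad, forces in N, time in s.
With the tool pointing down it reaches from about 0.375 to 0.9 m from the base axis. Payload 3.1 kg.
Tool frame: the origin (TCP) lies midway between the tips of the shut fingers; the grasp point (between the pads) lies 19 mm behind it; x points along the fingers, z is the direction in which the jaws open and shut, and the axes are right-handed (so a half turn about x gives the same grasp; the last joint's range is limited). The gripper opens to 87 mm and grips with 3 to 60 N. Pads are 19 mm wide; open, the fingers measure 117 mm over their backs; the gripper's body (75 mm by 190 mm) begins 51 mm behind the grasp point.
Start: joints at [1.145, 0.527, 1.433, -0, 1.181, -0.178], TCP at [0.153, 0.606, 0.223] pointing down, gripper open.
Joint ranges: [-3.08, 3.08], [-0.75, 2.2], [0.22, 2.44], [-1.43, 4.57], [0, 2.65], [-2.85, 2.85]. Speed limits (rad/s): [2.79, 2.79, 3.14, 3.14, 3.14, 3.14].

### API

Orientations are given as a unit quaternion [x, y, z, w].
In Python, from rig import robot, optics, workorder gives the robot as it stands.
- The arm moves only by the tool arm_command, never from a script. Its argument "plan" is a list of rows, each a list of 7 numbers: the shift along the tool's x, y, z in cm, then the turn, a rotation vector about the tool's x, y, z in rad, then the finger opening in cm, from 0 to 8.7. In form: [[x, y, z, ax, ay, az, gripper], ...]. A call has 1 to 12 rows; each row shifts and turns the pose as measured when the row begins, along the tool's axes as they then stand; what a row does not reach is not made up. A row lasts 1/8 s, in which the tool goes at most 62.5 mm and 10.7 degrees, less where a joint would pass 70% of its speed; a pose out of reach is approached as far as the arm can. A call with a gripper value outside its range is refused whole. The fingers move at their own pace and stop on an object; "grip_force" is the grip in N (left out, the last holds). Time passes only in rows, so rows that do not move let the fingers close. It gives the time, the measured TCP pose, the force and the opening at its end, in the units of the state.
- robot.get_obs(): the state, without advancing time (a new reading comes with each control period).
- optics.camera(name): name is "side" or "top" or "wrist"; returns (picture, depth): 420x560x3 uint8, blue, green, red; 420x560 float32, m along the optical axis (not along the pixel's ray), 0 where there is no reading.
- optics.camera_info(name): a dict with "mtx" (3x3 intrinsics, pixels), "position" and "rotation" of the camera in the world; the wrist camera has in their place "tool_from_camera" (4x4, takes a point from camera to tool coordinates, whose origin is the TCP and whose axes are the tool frame's). Camera axes: x right, y down, z forward; pixel columns grow to the right and rows downward; lengths in m; the calibration is good to about 2 mm. A picture is of the moment at which its call begins: read the wrist's pose just before it. camera_info takes no time and is no camera call.
- workorder.hand_in(): hands the job in, once; it reports no verdict.
The state is a dict: "time": time; "q": joint angles; "joint_velocities": joint speeds; "joint_torque": joint torques, N m; "position": TCP position; "tool_rot": TCP orientation; "ft_force": force on the tool from outside, world axes, zero at the start; "moment": the same for the moment, N m; "grip_width": finger opening in m.
Only numpy, scipy, OpenCV 4.12 (cv2) and the standard library are available. Lean on these libraries where they do the work, as an engineer would, in place of code of your own. Each camera call takes 0.05 s, during which the arm holds its last target. There are 200 camera calls.

## Working session

There is one attempt and no reset: what is moved stays moved. The work goes in short steps, Python scripts to look and compute and a tool call to move; the robot and the scene stay as the last step left them, time stands still between calls to the robot, and variables do not carry over. Pictures are saved under pics/ and viewed, about 8 in all and at most 12, crops included, and the job is handed in when it is done.

Besides the shell and the picture viewer there is one more tool, called after "Call:" by a JSON object that holds its "api" and its "payload", one argument or row to a line. arm_command: Moves the arm, as the interface text tells. Its arguments: {"type":"object","properties":{"plan":{"type":"array"},"grip_force":{"type":"number"}},"required":["plan"]}

```bash
mkdir -p pics; ls
cat > h.py <<'E'
import numpy as np, cv2
from rig import robot, optics, workorder
def snap(n,f):
    o=robot.get_obs(); im,d=optics.camera(n); cv2.imwrite('pics/'+f,im); np.save('pics/'+f[:-4]+'.npy',d); return o,im,d
def ray_plane(n,uv,z):
    c=optics.camera_info(n); K=np.array(c['mtx']); R=np.array(c['rotation']); p=np.array(c['position'])
    uv=np.atleast_2d(uv).astype(float); r=(R@np.linalg.inv(K)@np.c_[uv,np.ones(len(uv))].T).T
    return p+r*((z-p[2])/r[:,2])[:,None]
E
python3 - <<'E'
from h import *
print(robot.get_obs())
for n in('top','side'):
    snap(n,n+'1.png'); print(optics.camera_info(n))
print(optics.camera_info('wrist'))
E
```

```text
pics
{'time': 0.0, 'q': array([ 1.14452184e+00,  5.28462132e-01,  1.43390143e+00, -2.14891593e-05,
        1.18142414e+00, -1.78526212e-01]), 'joint_velocities': array([ 6.17840749e-04, -1.25807586e-05,  1.29034937e-03, -1.72848538e-03,
       -5.04450910e-04, -4.46840154e-04]), 'joint_torque': array([ 1.18755110e-03, -4.40036523e+01, -1.76596284e+01,  6.34217751e-02,
        5.81975095e-02, -1.44431242e-04]), 'position': array([0.1529448 , 0.60523155, 0.22157441]), 'tool_rot': array([-0.43475859,  0.5586294 ,  0.43402528,  0.55726135]), 'ft_force': array([-0.09367686, -0.40467564,  0.22702022]), 'moment': array([ 0.06600331, -0.02589313,  0.06621228]), 'grip_width': 0.08715377265281582}
{'mtx': array([[531.79263035,   0.        , 290.17934831],
       [  0.        , 531.79263035, 214.56574738],
       [  0.        ,   0.        ,   1.        ]]), 'position': array([ 0.32437408, -0.02166146,  1.71144211]), 'rotation': array([-0.70219676,  0.71028414, -0.03101223,  0.03813658])}
{'mtx': array([[517.95921063,   0.        , 279.54273847],
       [  0.        , 517.95921063, 211.82421279],
       [  0.        ,   0.        ,   1.        ]]), 'position': array([0.08200916, 1.14791757, 0.75326777]), 'rotation': array([-0.14723783,  0.84555316, -0.50706134,  0.07905491])}
{'mtx': array([[376.42559371,   0.        , 279.89656545],
       [  0.        , 376.42559371, 218.41794415],
       [  0.        ,   0.        ,   1.        ]]), 'tool_from_camera': array([[ 1.42378602e-03, -2.59048146e-01,  9.65863360e-01,
        -1.61890261e-01],
       [-2.12363887e-04, -9.65864396e-01, -2.59048111e-01,
         7.10072780e-02],
       [ 9.99998964e-01,  1.63714582e-04, -1.43019670e-03,
        -7.03208997e-05],
       [ 0.00000000e+00,  0.00000000e+00,  0.00000000e+00,
         1.00000000e+00]])}
```

View pics/top1.png

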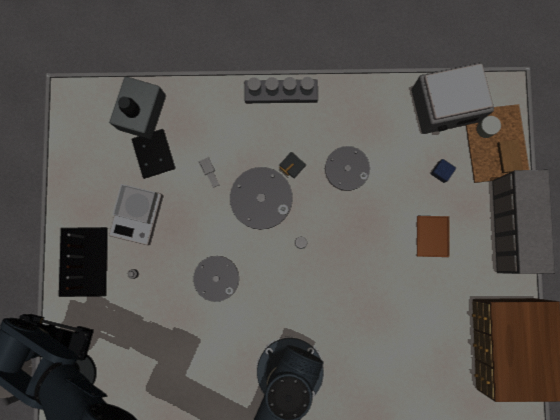

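View pics/side1.png

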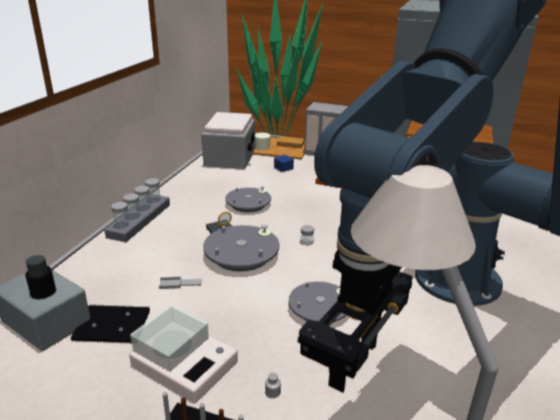

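```bash
sed -i "s/R=np.array(c\['rotation'\])/R=Rot.from_quat(c['rotation']).as_matrix()/; 1a from scipy.spatial.transform import Rotation as Rot" h.py; cat h.py
```

```text
import numpy as np, cv2
from scipy.spatial.transform import Rotation as Rot
from rig import robot, optics, workorder
def snap(n,f):
    o=robot.get_obs(); im,d=optics.camera(n); cv2.imwrite('pics/'+f,im); np.save('pics/'+f[:-4]+'.npy',d); return o,im,d
def ray_plane(n,uv,z):
    c=optics.camera_info(n); K=np.array(c['mtx']); R=Rot.from_quat(c['rotation']).as_matrix(); p=np.array(c['position'])
    uv=np.atleast_2d(uv).astype(float); r=(R@np.linalg.inv(K)@np.c_[uv,np.ones(len(uv))].T).T
    return p+r*((z-p[2])/r[:,2])[:,None]
```

Three discs are visible in the top view: (261,198) with a radius of about 32 px, (347,168) at about 23 px, and (216,278) at about 23 px. The largest, at (261,198), has the loupe beside it at (291,164), with the holder at (283,209). It fits the description. The scoop is at (209,172) and the jar at (301,243). I'll measure these and confirm in an enlarged crop.

Run:
```python
from h import *
im=cv2.imread('pics/top1.png'); 
x0,y0=190,125
c=cv2.resize(im[y0:y0+140,x0:x0+140],None,fx=4.2,fy=4.2,interpolation=cv2.INTER_CUBIC)
cv2.imwrite('pics/crop1.png',np.clip(c*1.5,0,255).astype(np.uint8))
g=cv2.cvtColor(im,cv2.COLOR_BGR2GRAY)
print(g[198,225:300])
m=((g<140)).astype(np.uint8); m[:, :225]=0; m[:,298:]=0; m[:160]=0; m[240:]=0
m=cv2.morphologyEx(m,cv2.MORPH_OPEN,np.ones((15,15),np.uint8))
cs,_=cv2.findContours(m,cv2.RETR_EXTERNAL,cv2.CHAIN_APPROX_NONE); k=max(cs,key=cv2.contourArea)
e=cv2.fitEllipse(cv2.convexHull(k)); print(e)
print('centre',ray_plane('top',e[0],.036), 'r check',ray_plane('top',[e[0][0]+e[1][0]/2,e[0][1]],.036))
# depth-based heights
d=np.load('pics/top1.npy'); info=optics.camera_info('top');K=info['mtx'];R=Rot.from_quat(info['rotation']).as_matrix()
v,u=np.mgrid[130:265,190:330]; z=d[130:265,190:330]
P=np.stack([(u-K[0,2])/K[0,0]*z,(v-K[1,2])/K[1,1]*z,z],-1)@R.T+info['position']
zz=P[...,2]
for name,lo,hi in(('disc',.03,.041),('stud',.046,.057),('high',.057,.1)):
    mm=((zz>lo)&(zz<hi)).astype(np.uint8)
    n,l,s,ce=cv2.connectedComponentsWithStats(mm)
    for i in range(1,n):
        if s[i,4]>=3: print(name,s[i,4],(ce[i]+[190,130]).round(1),P[l==i].mean(0).round(4),P[l==i][:,2].max().round(3))
```

```text
[120 119 119 120 109  83  77  74  73  74  76  76  76  76  78  76  74  76
  76  76  76  78  78  76  76  76  75  75  75  78  78  89 107 105 104 103
 105 107 106  92  67  77  77  78  78  78  77  77  78  77  75  78  76  78
  78  76  77  77  78  78  76  80  78  77  79  76  77  92 115 117 116 115
 118 115 117]Traceback (most recent call last):
  File "<stdin>", line 11, in <module>
cv2.error: OpenCV(4.12.0) /io/opencv/modules/imgproc/src/shapedescr.cpp:361: error: (-201:Incorrect size of input array) There should be at least 5 points to fit the ellipse in function 'fitEllipseNoDirect'
```

View pics/crop1.png

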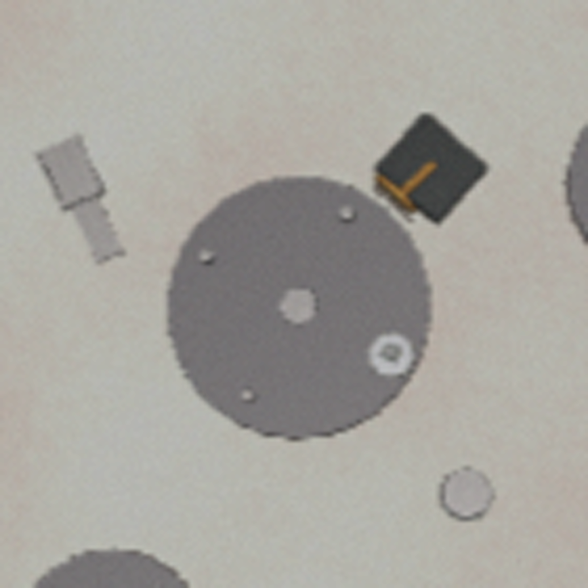

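The crop confirms it: largest disc with its hub at crop (298,306), studs at (347,213), (206,257) and (248,395), and the stone on its white foot at (391,354). The loupe with brass rim is at (395,190), upper right, the jar at (466,494) and the scoop at (80,200).

```bash
cat > m.py <<'E'
from h import *
im=cv2.imread('pics/top1.png')
g=cv2.cvtColor(im,cv2.COLOR_BGR2GRAY)
m=((g<97)&(g>60)).astype(np.uint8); m[:, :225]=0; m[:,298:]=0; m[:160]=0; m[240:]=0
m=cv2.morphologyEx(m,cv2.MORPH_OPEN,np.ones((7,7),np.uint8))
cs,_=cv2.findContours(m,cv2.RETR_EXTERNAL,cv2.CHAIN_APPROX_NONE); k=max(cs,key=cv2.contourArea)
e=cv2.minEnclosingCircle(k); print(e)
px=lambda a:np.array(a)/4.2+[190,125]-.38
C=ray_plane('top',px([298.5,307]),.036)[0]; print('C disc outline',C); 
print('hub',ray_plane('top',px([298,306]),.040)[0])
for n,p,z in(('stud180',[206,257],.053),('studA',[347,213],.053),('studB',[248,395],.053),('stone',[391,352],.064),('foot',[391,355],.042),('rimtopL',[378,178],.07),('rimtopR',[412,212],.07),('footc',[432,168],.014),('jar',[466,494],.045),('scoop',[80,200],.01)):
    q=ray_plane('top',px(p),z)[0]; w=q-C; print(n,q.round(4),'r',np.hypot(w[0],w[1]).round(4),'ang',np.degrees(np.arctan2(w[1],w[0])).round(1))
b=cv2.cvtColor(im,cv2.COLOR_BGR2HSV); 
print(robot.get_obs()['time'])
print(Rot.from_quat(robot.get_obs()['tool_rot']).as_matrix().round(3))
E
python3 m.py
```

```text
((260.9166564941406, 197.9166717529297), 31.517513275146484)
C disc outline [0.54382849 0.08745049 0.036     ]
hub [0.54407001 0.08756342 0.04      ]
stud180 [0.5803 0.1556 0.053 ] r 0.0773 ang 61.9
studA [0.6124 0.0495 0.053 ] r 0.0784 ang -29.0
studB [0.4759 0.1244 0.053 ] r 0.0774 ang 151.5
stone [0.5057 0.0171 0.064 ] r 0.08 ang -118.5
foot [0.5058 0.0177 0.042 ] r 0.0795 ang -118.6
rimtopL [0.6355 0.0254 0.07  ] r 0.1107 ang -34.1
rimtopR [6.096e-01 4.000e-04 7.000e-02] r 0.1091 ang -53.0
footc [ 0.6534 -0.0147  0.014 ] r 0.1498 ang -43.0
jar [ 0.4005 -0.0373  0.045 ] r 0.19 ang -138.9
scoop [0.6327 0.2576 0.01  ] r 0.192 ang 62.4
0.1
[[-0.001 -0.969  0.245]
 [-0.002  0.245  0.969]
 [-1.     0.    -0.002]]
```

Call:
{"api": "arm_command", "payload": {
  "plan": [
    [0.5, -4.3, -3.5, 0, 0, 0, 0],
    [0.5, -4.3, -3.5, 0, 0, 0, 0],
    [0.5, -4.3, -3.5, 0, 0, 0, 0],
    [0.5, -4.3, -3.5, 0, 0, 0, 0],
    [0.5, -4.3, -3.5, 0, 0, 0, 0],
    [0.5, -4.3, -3.5, 0, 0, 0, 0],
    [0.5, -4.3, -3.5, 0, 0, 0, 0],
    [0.5, -4.3, -3.5, 0, 0, 0, 0],
    [0.5, -4.3, -3.5, 0, 0, 0, 0],
    [0.5, -4.3, -3.5, 0, 0, 0, 0],
    [0, 0, 0, 0, 0, 0, 0],
    [0, 0, 0, 0, 0, 0, 0]
  ],
  "grip_force": 10
}}

```text
time: 1.6
position: [0.4944, 0.1484, 0.1671]
tool_rot: [-0.435, 0.558, 0.435, 0.557]
ft_force: [-0.7, -0.7, 0.4]
grip_width: 0.0002
```

```bash
cat >> h.py <<'E'
def wrist_plane(o,uv,z):
    c=optics.camera_info('wrist'); T=np.array(c['tool_from_camera']); Rt=Rot.from_quat(o['tool_rot']).as_matrix()
    R=Rt@T[:3,:3]; p=Rt@T[:3,3]+o['position']; uv=np.atleast_2d(uv).astype(float)
    r=(R@np.linalg.inv(c['mtx'])@np.c_[uv,np.ones(len(uv))].T).T
    return p+r*((z-p[2])/r[:,2])[:,None]
E
python3 - <<'E'
from h import *
o,a,_=snap('wrist','w2.png'); _,b,_=snap('top','t2.png')
c=cv2.resize(b[120:270,190:340],(420,420))
cv2.imwrite('pics/v2.png',cv2.resize(np.hstack([a,c]),None,fx=.8,fy=.8))
print(robot.get_obs()['time'],o['position'],Rot.from_quat(o['tool_rot']).as_matrix().round(3))
E
```

```text
1.7 [0.49443802 0.1484342  0.1670909 ] [[-0.002 -0.97   0.243]
 [-0.     0.243  0.97 ]
 [-1.     0.001 -0.001]]
```

View pics/v2.png

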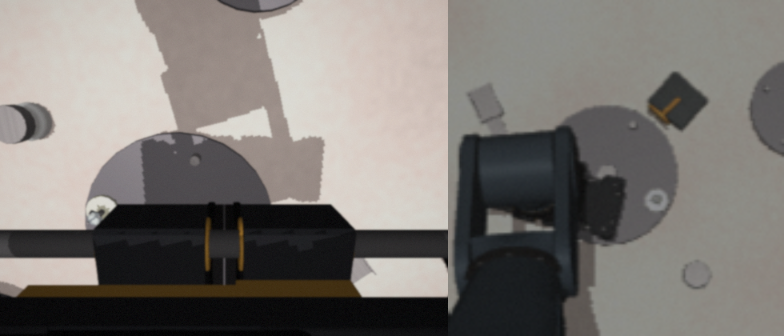

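Wrist (left half): stud B at about view (196,160), stone at (98,210), fingertips hidden by the gripper body. Top (right half): the arm covers the left part of the disc, while the stone and loupe stay visible. I'll check stud B from the wrist view and the start offset.

Run:
```python
from h import *
o=robot.get_obs()
for n,p,z in(('studB',[196,160],.053),('stone',[98,208],.064)):
    q=wrist_plane(o,np.array(p)/.8,z)[0]; print(n,q)
C=np.array([.544,.0875]); R=Rot.from_quat(o['tool_rot']).as_matrix()
w=o['position'][:2]-C; print('tcp rel C: tool y',w@R[:2,1],'z',w@R[:2,2])
w=np.array([.4759,.1244])-C; print('studB rel C: tool y',w@R[:2,1],'z',w@R[:2,2])
```

```text
studB [0.47710095 0.12598135 0.053     ]
stone [0.49733181 0.02589752 0.064     ]
tcp rel C: tool y 0.06295283598478202 z 0.04791264647732088
studB rel C: tool y 0.07499030572548084 z 0.019382302512511815
```

Call:
{"api": "arm_command", "payload": {
  "plan": [
    [4, 1.3, 0.9, 0, 0, 0, 0],
    [4, 0, 0, 0, 0, 0, 0],
    [4, 0, 0, 0, 0, 0, 0],
    [0, 0, 0, 0, 0, 0, 0],
    [0, 0, 0, 0, 0, 0, 0]
  ]
}}

```text
time: 2.33
position: [0.4826, 0.168, 0.0479]
tool_rot: [-0.439, 0.553, 0.438, 0.556]
ft_force: [-0.1, -0.2, -0.0]
grip_width: 0.0004
```

Call:
{"api": "arm_command", "payload": {
  "plan": [
    [0.3, 0, 0, 0, 0, 0, 0]
  ]
}}

```text
time: 2.45
position: [0.4834, 0.1686, 0.0464]
tool_rot: [-0.44, 0.552, 0.437, 0.557]
ft_force: [0.2, -0.8, 0.4]
grip_width: 0.0004
```

Call:
{"api": "arm_command", "payload": {
  "plan": [
    [0.3, 0, 0, 0, 0, 0, 0]
  ]
}}

```text
time: 2.58
position: [0.4844, 0.1688, 0.0446]
tool_rot: [-0.441, 0.551, 0.437, 0.558]
ft_force: [-0.3, 0.3, -0.6]
grip_width: 0.0003
```

Call:
{"api": "arm_command", "payload": {
  "plan": [
    [0.3, 0, 0, 0, 0, 0, 0]
  ]
}}

```text
time: 2.7
position: [0.4851, 0.1689, 0.0423]
tool_rot: [-0.441, 0.55, 0.437, 0.558]
ft_force: [0.7, -0.7, 0.2]
grip_width: 0.0004
```

Call:
{"api": "arm_command", "payload": {
  "plan": [
    [0.4, 0, 0, 0, 0, 0, 0],
    [0.4, 0, 0, 0, 0, 0, 0]
  ]
}}

```text
time: 2.95
position: [0.4865, 0.1693, 0.0358]
tool_rot: [-0.441, 0.55, 0.436, 0.56]
ft_force: [-4.9, 6.3, 38.1]
grip_width: 0.0007
```

Call:
{"api": "arm_command", "payload": {
  "plan": [
    [0.4, 0, 0, 0, 0, 0, 0]
  ]
}}

```text
time: 3.08
position: [0.4889, 0.1709, 0.0356]
tool_rot: [-0.441, 0.548, 0.435, 0.563]
ft_force: [-7.0, 8.1, 49.1]
grip_width: 0.0005
```

Call:
{"api": "arm_command", "payload": {
  "plan": [
    [0.4, 0, 0, 0, 0, 0, 0]
  ]
}}

```text
time: 3.2
position: [0.4914, 0.1726, 0.0358]
tool_rot: [-0.442, 0.545, 0.433, 0.566]
ft_force: [-4.1, 5.1, 34.1]
grip_width: 0.0004
```

Call:
{"api": "arm_command", "payload": {
  "plan": [
    [-1.0, 0, 0, 0, 0, 0, 0],
    [0, 0, 0, 0, 0, 0, 0],
    [0, 0, 0, 0, 0, 0, 0]
  ]
}}

```text
time: 3.58
position: [0.4917, 0.1726, 0.0469]
tool_rot: [-0.442, 0.545, 0.433, 0.566]
ft_force: [0.5, 0.7, 0.3]
grip_width: 0.0001
```

```bash
cat > st.py <<'E'
from h import *
o=robot.get_obs(); C=np.array([.544,.0875]); R=Rot.from_quat(o['tool_rot']).as_matrix()
w=o['position'][:2]-C; print(o['time'],o['position'].round(4),'r',np.hypot(*w).round(4),'ang',np.degrees(np.arctan2(w[1],w[0])).round(1),'rel C tool y',w@R[:2,1],'z',w@R[:2,2]); print(R.round(3),o['ft_force'].round(1))
print('tilt rotvec in tool to be vertical:', np.cross([1,0,0],R.T@[0,0,-1]).round(3))
E
python3 st.py
python3 - <<'E'
from h import *
o,a,_=snap('wrist','w3.png'); _,b,_=snap('side','s3.png')
cv2.imwrite('pics/v3.png',np.hstack([a[:300,:400],cv2.resize(b[150:350,150:420],(400,300))]))
E
```

```text
3.575 [0.4917 0.1726 0.0469] r 0.0999 ang 121.6 rel C tool y 0.0707519003484971 z 0.07046929386116808
[[ 0.032 -0.972  0.234]
 [ 0.009  0.235  0.972]
 [-0.999 -0.029  0.016]] [0.5 0.7 0.3]
tilt rotvec in tool to be vertical: [-0.     0.016  0.029]
```

View pics/v3.png

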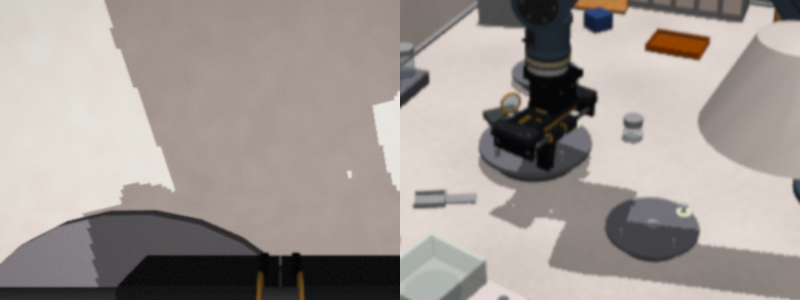

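Call:
{"api": "arm_command", "payload": {
  "plan": [
    [0.4, 0.4, -1.0, 0, 0.016, 0.029, 0],
    [0, 0, 0, 0, 0, 0, 0],
    [0, 0, 0, 0, 0, 0, 0]
  ]
}}

```text
time: 4.05
position: [0.4843, 0.1627, 0.0405]
tool_rot: [-0.436, 0.557, 0.438, 0.554]
ft_force: [-1.1, 0.1, -0.3]
grip_width: 0.0005
```

```bash
python3 st.py
```

```text
4.05 [0.4843 0.1627 0.0405] r 0.0961 ang 128.5 rel C tool y 0.07576791616430689 z 0.05906401779254914
[[-0.006 -0.972  0.235]
 [-0.001  0.235  0.972]
 [-1.     0.005 -0.002]] [-1.1  0.1 -0.3]
tilt rotvec in tool to be vertical: [ 0.    -0.002 -0.005]
```

Call:
{"api": "arm_command", "payload": {
  "plan": [
    [-0.2, 0, -0.6, 0, 0, 0, 0],
    [0, 0, -1.1, 0, 0, 0, 0],
    [0, 0, -1.6, 0, 0, 0, 0],
    [0, 0, -1.6, 0, 0, 0, 0],
    [0, 0, -1.6, 0, 0, 0, 0],
    [-3, 0, 0.5, 0, 0, 0, 0],
    [-3, 0, 0, 0, 0, 0, 0]
  ]
}}

```text
time: 4.92
position: [0.4669, 0.0975, 0.1022]
tool_rot: [-0.434, 0.56, 0.439, 0.553]
ft_force: [0.1, -0.3, 0.3]
grip_width: 0.0003
```

```bash
cat > look.py <<'E'
from h import *
import sys
tag=sys.argv[1]
C=np.array([.544,.0875])
# bright white foot in top view -> stone angle
for i in range(int(sys.argv[2])):
    o,b,_=snap('top',f't{tag}_{i}.png')
    s=b.min(2).astype(int); v,u=np.mgrid[:420,:560]
    q=ray_plane('top',np.c_[u.ravel(),v.ravel()],.042)[:,:2]-C; r=np.hypot(*q.T).reshape(420,560)
    hs=cv2.cvtColor(b,cv2.COLOR_BGR2HSV)
    m=(s>112)&(r<.1)&(r>.06); p=q.reshape(420,560,2)[m]
    print(o['time'],m.sum(), np.degrees(np.arctan2(*p.mean(0)[::-1])).round(1) if m.sum() else None, p.std(0).round(3) if m.sum() else '')
E
python3 st.py; python3 look.py a 4
```

```text
4.925 [0.4669 0.0975 0.1022] r 0.0777 ang 172.6 rel C tool y 0.07726157512564838 z -0.008630102864700373
[[-0.013 -0.971  0.238]
 [-0.001  0.238  0.971]
 [-1.     0.012 -0.004]] [ 0.1 -0.3  0.3]
tilt rotvec in tool to be vertical: [ 0.    -0.004 -0.012]
4.925 79 -33.4 [0.012 0.046]
4.975 82 -30.5 [0.011 0.041]
5.025 78 -23.0 [0.012 0.041]
5.075 82 -22.3 [0.025 0.039]
```

Run:
```python
from h import *
f=lambda n:cv2.resize(cv2.imread(n)[140:260,205:325],(390,390),interpolation=cv2.INTER_CUBIC)
cv2.imwrite('pics/v4.png',np.clip(np.hstack([f('pics/ta_0.png'),f('pics/ta_3.png')])*1.5,0,255).astype(np.uint8))
```

```text
(no output)
```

View pics/v4.png

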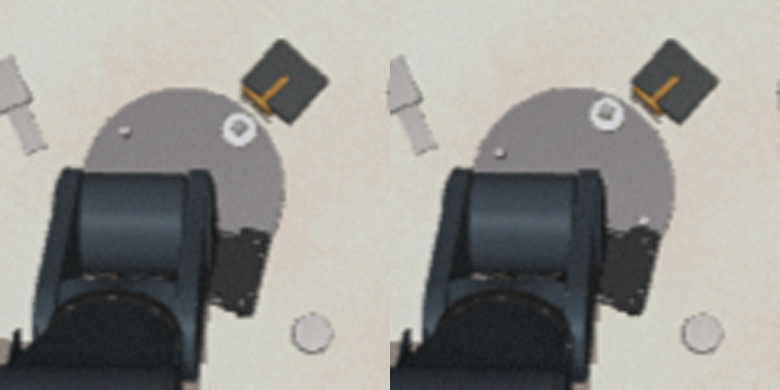

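Call:
{"api": "arm_command", "payload": {
  "plan": [
    [0, -2, 0.5, 0, 0, -0.012, 0],
    [0, -1.9, 0.4, 0, 0, 0, 0],
    [0, 0, 0, 0, 0, 0, 0],
    [0, 0, 0, 0, 0, 0, 0]
  ]
}}

```text
time: 5.62
position: [0.5034, 0.0963, 0.0973]
tool_rot: [-0.436, 0.56, 0.437, 0.553]
ft_force: [-1.1, 0.2, -1.1]
grip_width: 0.0003
```

```bash
python3 st.py
cat > look.py <<'E'
from h import *
import sys
C=np.array([.544,.0875]); v,u=np.mgrid[:420,:560]
Q=ray_plane('top',np.c_[u.ravel(),v.ravel()],.042)[:,:2].reshape(420,560,2)-C; r=np.hypot(Q[...,0],Q[...,1])
def foot(b):
    best=(0,None)
    m=((b.min(2)>115)&(r<.099)&(r>.058)).astype(np.uint8)
    n,l,s,c=cv2.connectedComponentsWithStats(m,connectivity=4)
    for i in range(1,n):
        if s[i,4]>best[0]:
            p=Q[l==i].mean(0); best=(s[i,4],np.degrees(np.arctan2(p[1],p[0])).round(1),np.hypot(*p).round(4))
    return best
if __name__=='__main__':
    for i in range(int(sys.argv[2])):
        o,b,_=snap('top',f't{sys.argv[1]}_{i}.png'); print(round(o['time'],3),*foot(b))
E
python3 - <<'E'
from look import *
for f in ('top1','ta_0','ta_1','ta_2','ta_3'):
    b=cv2.imread(f'pics/{f}.png'); print(f,foot(b))
E
python3 look.py b 1
```

```text
5.625 [0.5034 0.0963 0.0973] r 0.0416 ang 167.8 rel C tool y 0.041540296637213 z -0.0011693180499391057
[[-0.009 -0.971  0.238]
 [-0.004  0.238  0.971]
 [-1.     0.008 -0.006]] [-1.1  0.2 -1.1]
tilt rotvec in tool to be vertical: [ 0.    -0.006 -0.008]
top1 (np.int32(23), np.float64(-122.2), np.float64(0.083))
ta_0 (np.int32(62), np.float64(-44.9), np.float64(0.0801))
ta_1 (np.int32(64), np.float64(-38.8), np.float64(0.0805))
ta_2 (np.int32(57), np.float64(-32.4), np.float64(0.0799))
ta_3 (np.int32(58), np.float64(-26.0), np.float64(0.0805))
5.625 26 34.7 0.0853
```

Call:
{"api": "arm_command", "payload": {
  "plan": [
    [2.5, 0, 0, 0, 0, 0, 0],
    [2, 0, 0, 0, 0, 0, 0],
    [0, 0, 0, 0, 0, 0, 0],
    [0, 0, 0, 0, 0, 0, 0]
  ]
}}

```text
time: 6.18
position: [0.5001, 0.0963, 0.0515]
tool_rot: [-0.435, 0.56, 0.438, 0.552]
ft_force: [0.3, 0.1, -0.2]
grip_width: 0.0006
```

```bash
python3 st.py
```

```text
6.175 [0.5001 0.0963 0.0515] r 0.0448 ang 168.7 rel C tool y 0.04476705741173277 z -0.0018887619650462522
[[-0.012 -0.971  0.237]
 [-0.004  0.237  0.971]
 [-1.     0.01  -0.006]] [ 0.3  0.1 -0.2]
tilt rotvec in tool to be vertical: [ 0.    -0.006 -0.01 ]
```

Call:
{"api": "arm_command", "payload": {
  "plan": [
    [0, -0.5, 0, 0, 0, 0, 0],
    [0, 0, 0, 0, 0, 0, 0],
    [0, 0, 0, 0, 0, 0, 0],
    [0, 0, 0, 0, 0, 0, 0],
    [0, 0, 0, 0, 0, 0, 0],
    [0, 0, 0, 0, 0, 0, 0],
    [0, 0, 0, 0, 0, 0, 0],
    [0, 0, 0, 0, 0, 0, 0],
    [0, 0, 0, 0, 0, 0, 0],
    [0, 0, 0, 0, 0, 0, 0]
  ]
}}

```text
time: 7.42
position: [0.5063, 0.095, 0.0535]
tool_rot: [-0.436, 0.559, 0.437, 0.553]
ft_force: [-0.1, 0.5, 0.5]
grip_width: 0.0006
```

```bash
python3 st.py; python3 look.py c 1
```

```text
7.425 [0.5063 0.095  0.0535] r 0.0385 ang 168.7 rel C tool y 0.038416172830205556 z -0.0016148066132455523
[[-0.008 -0.971  0.237]
 [-0.004  0.237  0.971]
 [-1.     0.007 -0.006]] [-0.1  0.5  0.5]
tilt rotvec in tool to be vertical: [ 0.    -0.006 -0.007]
7.425 0 None
```

Call:
{"api": "arm_command", "payload": {
  "plan": [
    [0, 0, 0, 0, 0, 0, 0],
    [0, 0, 0, 0, 0, 0, 0],
    [0, 0, 0, 0, 0, 0, 0],
    [0, 0, 0, 0, 0, 0, 0]
  ]
}}

```text
time: 7.98
position: [0.5063, 0.0951, 0.0535]
tool_rot: [-0.436, 0.559, 0.437, 0.553]
ft_force: [0.6, 0.6, 0.5]
grip_width: 0.0002
```

```bash
python3 look.py d 5
```

```text
7.975 61 -73.3 0.0802
8.025 56 -68.6 0.0805
8.075 58 -64.0 0.0809
8.125 60 -60.1 0.0802
8.175 58 -55.1 0.0805
```

Call:
{"api": "arm_command", "payload": {
  "plan": [
    [0.5, 0, 0, 0, 0, 0, 0],
    [0.4, 0, 0, 0, 0, 0, 0],
    [0, 0, 0, 0, 0, 0, 0],
    [0, 0, 0, 0, 0, 0, 0],
    [0, 0, 0, 0, 0, 0, 0],
    [0, 0, 0, 0, 0, 0, 0],
    [0, 0, 0, 0, 0, 0, 0],
    [0, 0, 0, 0, 0, 0, 0]
  ]
}}

```text
time: 9.22
position: [0.5062, 0.095, 0.0438]
tool_rot: [-0.436, 0.559, 0.437, 0.553]
ft_force: [0.8, -0.7, -0.7]
grip_width: 0.0004
```

```bash
python3 st.py; python3 look.py e 2
```

```text
9.225 [0.5062 0.095  0.0438] r 0.0385 ang 168.7 rel C tool y 0.03847779808770434 z -0.0016568744987933703
[[-0.008 -0.971  0.237]
 [-0.004  0.237  0.971]
 [-1.     0.007 -0.006]] [ 0.8 -0.7 -0.7]
tilt rotvec in tool to be vertical: [ 0.    -0.006 -0.007]
9.225 52 33.8 0.0804
9.275 43 36.8 0.0829
```

Call:
{"api": "arm_command", "payload": {
  "plan": [
    [0, 0, 0, 0, 0, 0, 0],
    [0, 0, 0, 0, 0, 0, 0],
    [0, 0, 0, 0, 0, 0, 0],
    [0, 0, 0, 0, 0, 0, 0],
    [0, 0, 0, 0, 0, 0, 0],
    [0, 0, 0, 0, 0, 0, 0],
    [0, 0, 0, 0, 0, 0, 0],
    [0, 0, 0, 0, 0, 0, 0],
    [0, 0, 0, 0, 0, 0, 0],
    [0, 0, 0, 0, 0, 0, 0],
    [0, 0, 0, 0, 0, 0, 0],
    [0, 0, 0, 0, 0, 0, 0]
  ]
}}

```text
time: 10.82
position: [0.5062, 0.095, 0.0438]
tool_rot: [-0.436, 0.559, 0.437, 0.553]
ft_force: [0.1, 0.1, 0.1]
grip_width: 0.0005
```

Call:
{"api": "arm_command", "payload": {
  "plan": [
    [0, 0, 0, 0, 0, 0, 0],
    [0, 0, 0, 0, 0, 0, 0],
    [0, 0, 0, 0, 0, 0, 0],
    [0, 0, 0, 0, 0, 0, 0],
    [0, 0, 0, 0, 0, 0, 0],
    [0, 0, 0, 0, 0, 0, 0],
    [0, 0, 0, 0, 0, 0, 0],
    [0, 0, 0, 0, 0, 0, 0],
    [0, 0, 0, 0, 0, 0, 0],
    [0, 0, 0, 0, 0, 0, 0],
    [0, 0, 0, 0, 0, 0, 0],
    [0, 0, 0, 0, 0, 0, 0]
  ]
}}

```text
time: 12.32
position: [0.5062, 0.095, 0.0438]
tool_rot: [-0.436, 0.559, 0.437, 0.553]
ft_force: [0.4, -0.4, -0.6]
grip_width: 0.0003
```

```bash
python3 st.py; python3 look.py f 1
```

```text
12.325 [0.5062 0.095  0.0438] r 0.0385 ang 168.8 rel C tool y 0.03849842898098366 z -0.0016678343306437684
[[-0.008 -0.971  0.237]
 [-0.004  0.237  0.971]
 [-1.     0.007 -0.006]] [ 0.4 -0.4 -0.6]
tilt rotvec in tool to be vertical: [ 0.    -0.006 -0.007]
12.325 1 -23.1 0.0777
```

Call:
{"api": "arm_command", "payload": {
  "plan": [
    [0, 0, 0, 0, 0, 0, 0],
    [0, 0, 0, 0, 0, 0, 0],
    [0, 0, 0, 0, 0, 0, 0],
    [0, 0, 0, 0, 0, 0, 0]
  ]
}}

```text
time: 12.88
position: [0.5062, 0.095, 0.0438]
tool_rot: [-0.436, 0.559, 0.437, 0.553]
ft_force: [-0.3, -0.9, 0.8]
grip_width: 0.0006
```

```bash
python3 look.py g 2
```

```text
12.875 62 -83.7 0.0803
12.925 66 -81.8 0.0799
```

Call:
{"api": "arm_command", "payload": {
  "plan": [
    [0.2, 0, 0, 0, 0, 0, 0],
    [0.1, 0, 0, 0, 0, 0, 0],
    [0, 0, 0, 0, 0, 0, 0]
  ]
}}

```text
time: 13.35
position: [0.5062, 0.095, 0.0405]
tool_rot: [-0.436, 0.559, 0.437, 0.553]
ft_force: [0.5, 0.7, -0.7]
grip_width: 0.0007
```

```bash
python3 look.py i 1; python3 st.py
```

```text
13.35 61 -60.0 0.0802
13.4 [0.5062 0.095  0.0405] r 0.0386 ang 168.8 rel C tool y 0.03854342746732738 z -0.0016779082614579773
[[-0.008 -0.971  0.237]
 [-0.004  0.237  0.971]
 [-1.     0.007 -0.006]] [ 1.   0.1 -0.5]
tilt rotvec in tool to be vertical: [ 0.    -0.006 -0.007]
```

Call:
{"api": "arm_command", "payload": {
  "plan": [
    [0, 0, 0, 0, 0, 0, 0],
    [0.6, 0, 0, 0, 0, 0, 0],
    [0.2, 0, 0, 0, 0, 0, 0]
  ]
}}

```text
time: 13.78
position: [0.5067, 0.0951, 0.0363]
tool_rot: [-0.437, 0.559, 0.437, 0.554]
ft_force: [-4.4, 1.2, 26.5]
grip_width: 0.0003
```

```bash
python3 look.py j 3; python3 st.py
```

```text
13.775 60 -47.3 0.0804
13.825 62 -47.3 0.0805
13.875 60 -47.1 0.0804
13.925 [0.5067 0.0951 0.0363] r 0.038 ang 168.5 rel C tool y 0.03800879007507363 z -0.0014647844631399693
[[-0.006 -0.971  0.237]
 [-0.004  0.237  0.971]
 [-1.     0.005 -0.005]] [-3.2  0.2 21.4]
tilt rotvec in tool to be vertical: [ 0.    -0.005 -0.005]
```

Run:
```python
from h import *
a=cv2.imread('pics/tj_2.png'); f=lambda b:cv2.resize(b[140:260,205:325],(390,390),interpolation=cv2.INTER_CUBIC)
t0=cv2.imread('pics/top1.png')
cv2.imwrite('pics/v5.png',np.clip(np.hstack([f(t0),f(a)])*1.5,0,255).astype(np.uint8))
m=lambda b:cv2.moments(cv2.inRange(cv2.cvtColor(b,cv2.COLOR_BGR2HSV)[140:200,275:310],(8,120,40),(30,255,255)))
for b in(t0,a): k=m(b); print(k['m10']/k['m00'],k['m01']/k['m00'])
```

```text
11.743589743589743 28.58974358974359
11.7 28.6
```

View pics/v5.png

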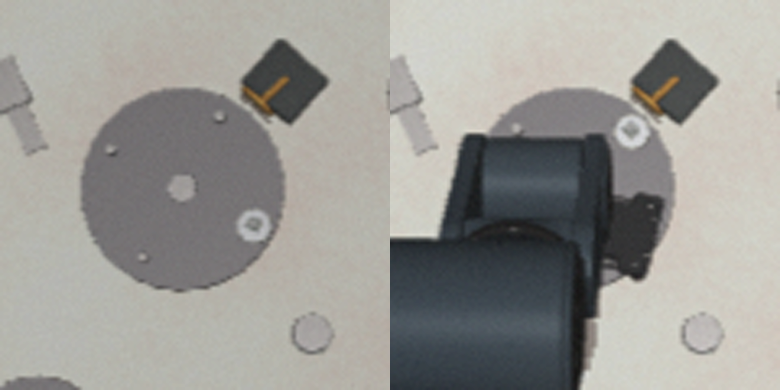

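The right half shows the stone at view (631,131), on the line from the hub to the lens at (648,100). The loupe, jar and scoop are where they were in the left half. I'm handing in with the finger pressing.

```bash
python3 -c "
from h import *
print(robot.get_obs()['ft_force']); print(workorder.hand_in())"
```

```text
[-3.15293041  0.17647241 21.38300637]
the job is handed in; nothing more can be done
None
```

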